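# Unbolt and open the drive-centre box

## Task

Two wooden boxes with sliding lids stand on the bench, each held shut by a small steel bolt. On the longer box, slide the bolt fully back, away from the lid, and then slide the lid fully open towards you, leaving it open with the bolt back; leave the lid of the shorter box shut.

Things in the scene. Friction and masses are not known exactly. Their poses are not given: they have to be found in the camera images.
- long_box: Longer wooden box, fixed: 220 mm along its y, 130 along x (-70 to +60), 60 high. Origin: on the bench, midway along its length; z up, y roughly towards the robot; all offsets are in this frame. A flat rail (x -70 to -20) carries the bolt; the lid, flush, fills x -20 to +50. Beside the bolt's tab stand its guide (x -35 to -26, up to 75 mm height) and two lugs on the lid (x -18 to -2, to 69 mm).
- long_bolt (a joint): Its steel bolt, m: 0 locked, grows as it slides along the box's -x (to the robot's right, away from the lid), 0.022 fully back at its stop; starts at 0 to 0.004. Frees the lid from about 0.014; needs about 2 N; stays where left. Moved by its upright tab, 12 mm (x) by 16 (y), 71 to 100 mm above the bench, centre at x -48, y -55 mm when at 0.
- long_lid (a joint): Its lid, m: 0 shut, grows as it slides along the box's +y (towards the robot), 0.070 fully open at its stop. Blocked after 2 mm of play until the bolt is back; then needs 2 to 3 N; stays where left. Moved by its upright wooden pull, a bar 44 mm long (x), 16 thick (y), 59 to 90 mm above the bench, centre at x +18, y 0 when shut.
- short_pull (a point): Top centre, 90 mm above the bench, of the lid pull of the shorter box (150 mm long, otherwise of the same make, also fixed, with its own bolt): the bystander, whose lid stays shut. The two boxes stand side by side, about 0.22 m apart, either way round.

How it is judged:
By the outcome, as a careful person would: the job done as asked, in the order asked, and still so for the second after the job is handed in, with the robot touching nothing.
It also fails if it takes over 38 s, if anything falls off the work surface, if the arm or the gripper's body presses on something with over 40 N, if the wrist force passes 120 N, or if a joint passes its speed limit or range.

## Robot

A 6-joint arm with a two-finger parallel gripper is mounted at the origin on a cart in front of the work surface, level with it; the furniture and walls round the work are solid. World frame = base frame: x ahead of the robot, y to its left, z up, the work surface at z = 0. Lengths are in m, angles in degrees, forces in N, time in s.
With the tool pointing down it reaches from about 0.25 to 0.725 m from the base axis. Payload 9.7 kg.
Tool frame: the origin (TCP) lies midway between the tips of the shut fingers; the grasp point (between the pads) lies 19 mm behind it; z points along the fingers, y is the line along which they close (so a half turn about z gives the same grasp; the last joint's range is limited). The gripper opens to 85 mm and grips with 20 to 120 N. Pads are 22 mm wide; open, the fingers measure 114 mm over their backs; the gripper's body (76 mm by 85 mm) begins 54 mm behind the grasp point. The pads swing forward as they close: fully open they stand 13 mm farther back than shut.
Start: joints at [64.4, 4.979, 10.078, 95.1, 0, 90], TCP at [0.238, 0.496, 0.231] pointing down, gripper open.
Joint ranges: [-179.16, 179.16], [-48.56, 103.87], [-65.8, 70.77], [-126.05, 130.52], [-82.76, 87.17], [-180, 180]. Speed limits (degrees/s): [127.2, 127.2, 147.25, 180, 180, 180].

## Interface

Orientations are given as [roll, pitch, yaw] about the fixed x, y, z axes, in that order (R = Rz(yaw) Ry(pitch) Rx(roll)).
In Python, from workcell import bot gives the robot as it stands.
- The arm moves only by the shell command python3 -m crank 'ROWS' [FORCE]. ROWS is JSON, a list of rows, each an object with "gripper": the finger opening in mm, from 0 to 85.4; "travel": the shift along the tool's x, y, z in mm, a list of three; "twist": the turn, a rotation vector about the tool's x, y, z in rad, a list of three. In form: [{"gripper": gripper, "travel": [tx, ty, tz], "twist": [rx, ry, rz]}, ...]. A call has 1 to 12 rows; each row shifts and turns the commanded pose from where the row before left it, along the tool's axes as they then stand; what a row does not reach is not made up. A row lasts 1/8 s, in which the tool goes at most 62.5 mm and 10.7 degrees, less where a joint would pass 70% of its speed; a pose out of reach is approached as far as the arm can. A call is refused whole if a number of a shift passes 62.5 or a number of a turn 0.188, either way. A call with a gripper value outside its range is refused whole. The fingers move at their own pace and stop on an object; FORCE is the grip in N (left out, the last holds). Time passes only in rows, so rows that do not move let the fingers close. It gives the time, the measured TCP pose, the force, the opening and the grip force at its end, in the units of the state.
- bot.get_obs(): the state, without advancing time (a new reading comes with each control period).
- bot.camera(name): name is "side" or "top" or "wrist"; returns the picture (480x640x3 uint8, red, green, blue); there is no depth.
- bot.calibration(name): a dict with "vfov" (degrees; the focal length in pixels is half the picture's height over the tangent of half this angle, whatever the lens; pixels are square), "cx", "cy" (the principal point, pixels), "k1" (the pictures are not rectified: a ray, as slopes to the right and down, at radius r is drawn at 1 + k1 r^2 times it, then the intrinsics apply), "camera_from_world" (4x4, takes a point from world to camera coordinates). Camera axes: x right, y down, z forward; pixel columns grow to the right and rows downward; lengths in m; the calibration is good to about 2 mm. A picture is of the moment at which its call begins: read the wrist's pose just before it. calibration takes no time and is no camera call; for the wrist camera it gives the pose at the moment of the call.
- bot.job_done(): hands the job in; it is judged then, once.
The state is a dict: "time": time; "q": joint angles; "qd": joint speeds; "joint_efforts": joint torques, N m; "ee_pos": TCP position; "tcp_rot": TCP orientation; "wrist_force": force on the tool from outside, world axes, zero at the start; "torque": the same for the moment, N m; "opening": finger opening in m; "grasp_force": force on a finger pad.
Only numpy, scipy, OpenCV 4.12 (cv2) and the standard library are available. Lean on these libraries where they do the work, as an engineer would, in place of code of your own. Each camera call takes 0.05 s, during which the arm holds its last target. There are 200 camera calls.

## Working session

There is one attempt and no reset: what is moved stays moved. The work goes in short steps, Python scripts to look and compute and a shell command to move; the robot and the scene stay as the last step left them, time stands still between calls to the robot, and variables do not carry over. Pictures are saved under pics/ and viewed, at most 10 in all, crops included, and the job is handed in when it is done.

```bash
mkdir -p pics; python3 - <<'E'
from workcell import bot
import cv2
o=bot.get_obs();print({k:o[k] for k in('time','ee_pos','tcp_rot','opening','wrist_force')})
for n in('top','side'):
    im=bot.camera(n);cv2.imwrite(f'pics/{n}1.png',im[:,:,::-1]);print(n,bot.calibration(n))
E
```

```text
{'time': 0.0, 'ee_pos': array([0.23753809, 0.49581876, 0.23059354]), 'tcp_rot': array([-1.79926042e+02, -3.42405656e-04,  1.54401734e+02]), 'opening': 0.08551924866332862, 'wrist_force': array([-0.26552821,  0.30217069,  0.19918731])}
top {'vfov': 43.93226792675449, 'cx': 314.9869646070264, 'cy': 236.73581890151954, 'k1': -0.14053393579146967, 'camera_from_world': array([[-0.0284896 , -0.99958257, -0.00479837, -0.18291239],
       [-0.99276099,  0.02885484, -0.11658911,  0.52346849],
       [ 0.1166789 ,  0.00144205, -0.99316864,  0.87842756],
       [ 0.        ,  0.        ,  0.        ,  1.        ]])}
side {'vfov': 53.406760774604585, 'cx': 324.0966380141749, 'cy': 244.92002540413583, 'k1': -0.08198316045538853, 'camera_from_world': array([[-0.9028359 , -0.42977037,  0.01359281,  0.37834884],
       [-0.30041617,  0.60784873, -0.73503064,  0.34876352],
       [ 0.30763202, -0.66769555, -0.67789763,  0.62195355],
       [ 0.        ,  0.        ,  0.        ,  1.        ]])}
```

View pics/top1.png

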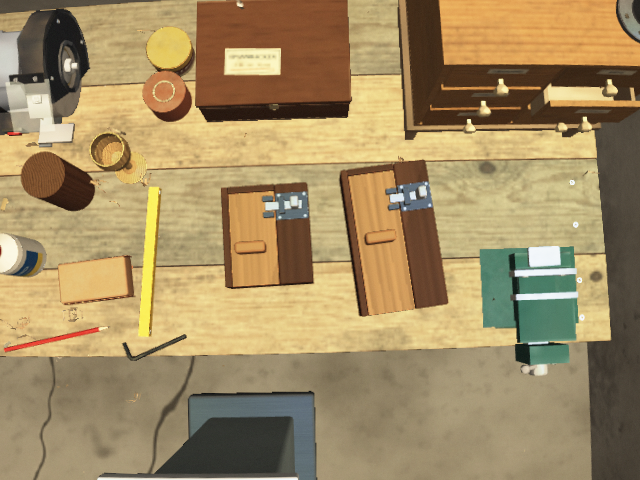

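View pics/side1.png

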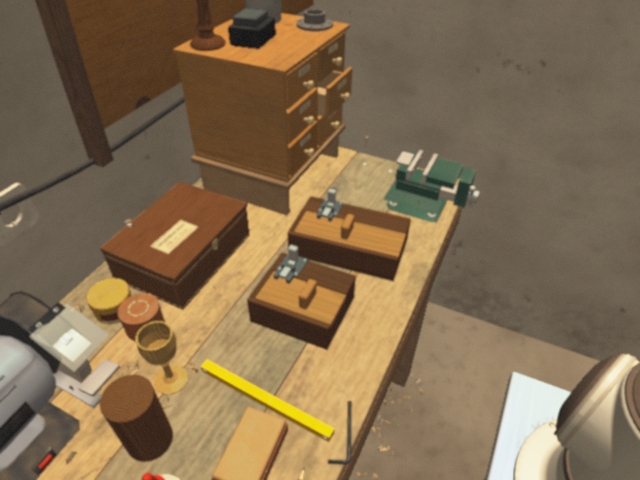

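The top view shows the longer box on the right (top corners near (342,170), (425,161), (447,303), (362,315)), with its pull at about (380,237) and bolt tab at about (420,195). The shorter box is on the left, with its pull at about (250,247).

```bash
cat > h.py <<'E'
import numpy as np,cv2
from workcell import bot
def ray(n,uv):
    c=bot.calibration(n);f=240/np.tan(np.radians(c['vfov']/2));T=c['camera_from_world']
    d=(np.array(uv,float)-[c['cx'],c['cy']])/f;s=d.copy()
    for _ in range(20): s=d/(1+c['k1']*(s@s))
    R=T[:3,:3];return -R.T@T[:3,3],R.T@np.array([*s,1])
def plane(n,uv,z):
    o,d=ray(n,uv);return o+d*(z-o[2])/d[2]
def proj(n,p):
    c=bot.calibration(n);f=240/np.tan(np.radians(c['vfov']/2));T=c['camera_from_world']
    q=T[:3,:3]@p+T[:3,3];s=q[:2]/q[2];return s*(1+c['k1']*(s@s))*f+[c['cx'],c['cy']]
E
python3 - <<'E'
from h import *
im=cv2.imread('pics/top1.png');cv2.imwrite('pics/c1.png',cv2.resize(im[150:325,330:460],None,fx=4,fy=3.4,interpolation=cv2.INTER_CUBIC))
P=[plane('top',u,.06) for u in[(342,170),(425,161),(447,303),(362,315)]]
for p in P:print(p.round(4))
for i in range(4):print(np.linalg.norm(P[i]-P[i-1]))
c=np.mean(P,0);yv=P[2]+P[3]-P[0]-P[1];print(c,np.degrees(np.arctan2(yv[1],yv[0])))
print(plane('top',(380,235),.09),plane('top',(250,245),.09))
E
```

```text
[ 0.614  -0.2413  0.06  ]
[ 0.6247 -0.3671  0.06  ]
[ 0.4109 -0.389   0.06  ]
[ 0.3976 -0.2632  0.06  ]
0.21747747708129964
0.1262742025685096
0.21486479348443918
0.1264575463744235
[ 0.51179357 -0.3151378   0.06      ] -174.19119854954698
[ 0.51075903 -0.2908492   0.09      ] [ 0.50178908 -0.1049717   0.09      ]
```

View pics/c1.png

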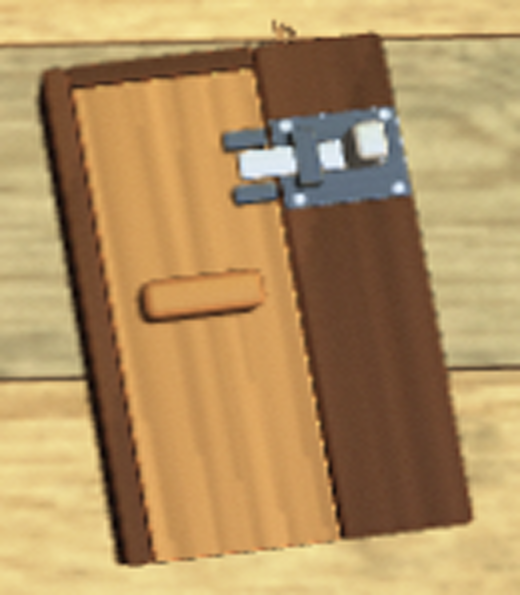

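The crop confirms the geometry: the tab top is at about (422.7,191) in the full picture and the pull at about (381,236.5). I'll start the transit towards a point above the bolt.

```bash
python3 -m crank '[{"gripper":60,"travel":[-33,-31,0],"twist":[0,0,0]},{"gripper":60,"travel":[-33,-31,0],"twist":[0,0,0]},{"gripper":60,"travel":[-33,-31,0],"twist":[0,0,0]},{"gripper":60,"travel":[-33,-31,0],"twist":[0,0,0]},{"gripper":60,"travel":[-33,-31,0],"twist":[0,0,0]},{"gripper":60,"travel":[-33,-31,0],"twist":[0,0,0]},{"gripper":60,"travel":[-33,-31,0],"twist":[0,0,0]},{"gripper":60,"travel":[-33,-31,0],"twist":[0,0,0]},{"gripper":60,"travel":[-33,-31,0],"twist":[0,0,0]},{"gripper":60,"travel":[-33,-31,0],"twist":[0,0,0]},{"gripper":60,"travel":[-33,-31,0],"twist":[0,0,0]},{"gripper":60,"travel":[-33,-31,0],"twist":[0,0,0]}]'
python3 - <<'E'
from h import *
print(bot.get_obs()['q'],bot.get_obs()['time'])
# sharper estimates, from the crop
for u,z in[((422.7,191.2),.1),((381,236.5),.09)]:print(plane('top',u,z))
E
```

```text
time: 1.6
ee_pos: [0.4343, -0.0121, 0.2311]
tcp_rot: [-180.0, -0.0, 154.4]
wrist_force: [-0.0, 0.2, 1.0]
opening: 0.0603
grasp_force: 0.0
[-1.59805361e+00 -1.07205471e+01 -5.00052965e+00  9.57269073e+01
  2.60574249e-03  2.40102434e+01] 1.6
[ 0.57077409 -0.35364319  0.1       ]
[ 0.50856247 -0.29219121  0.09      ]
```

```bash
python3 -m crank '[{"gripper":60,"travel":[-34,-31,0],"twist":[0,0,0]},{"gripper":60,"travel":[-34,-31,0],"twist":[0,0,0]},{"gripper":60,"travel":[-34,-31,0],"twist":[0,0,0]},{"gripper":60,"travel":[-34,-31,0],"twist":[0,0,0]},{"gripper":60,"travel":[-34,-31,0],"twist":[0,0,0]},{"gripper":60,"travel":[-34,-31,0],"twist":[0,0,0]},{"gripper":60,"travel":[-34,-31,0],"twist":[0,0,0]},{"gripper":60,"travel":[-32,-30,0],"twist":[0,0,0]},{"gripper":60,"travel":[0,0,0],"twist":[0,0,-0.137]},{"gripper":60,"travel":[0,0,0],"twist":[0,0,-0.137]},{"gripper":60,"travel":[0,0,0],"twist":[0,0,-0.137]},{"gripper":60,"travel":[0,0,0],"twist":[0,0,-0.137]}]'
python3 - <<'E'
from h import *
print(bot.get_obs()['q'],bot.get_obs()['time'],bot.get_obs()['ee_pos'],bot.get_obs()['tcp_rot'])
im=bot.camera('wrist');cv2.imwrite('pics/w1.png',im[:,:,::-1])
for p in[(.571,-.3525,.1),(.5095,-.292,.09)]:print(proj('wrist',np.array(p)))
E
```

```text
time: 3.1
ee_pos: [0.5707, -0.35, 0.2306]
tcp_rot: [180.0, -0.1, -173.9]
wrist_force: [0.9, -0.3, 0.7]
opening: 0.06
grasp_force: 0.0
[-3.15196602e+01  2.27113303e+01  3.12113873e+01  9.85630535e+01
 -1.42272148e-03 -3.75713839e+01] 3.1 [ 0.57070957 -0.35000901  0.23061394] [ 1.79962716e+02 -5.07981597e-02 -1.73948259e+02]
[318.89933986 232.60956314]
[410.21296936 157.57869051]
```

View pics/w1.png

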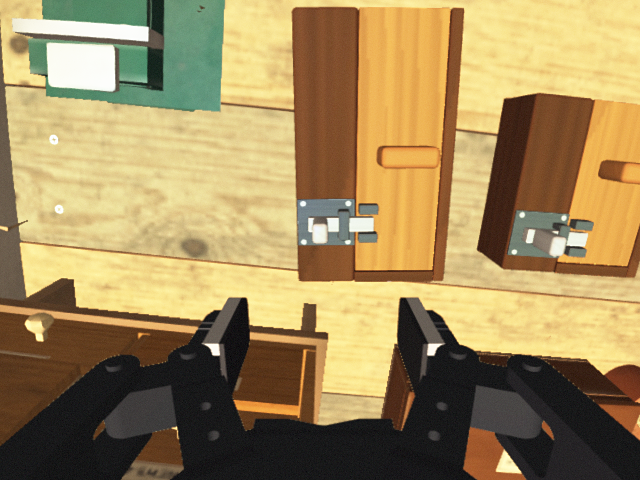

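The wrist view shows the tab top at about (319,235) and the pull at about (409,157). Both match the predicted (319,233) and (410,158), and the lid edge is vertical in the picture, so the yaw is right. I'll descend around the tab.

```bash
python3 -m crank '[{"gripper":36,"travel":[0,-2,30],"twist":[0,0,0]},{"gripper":36,"travel":[0,0,35],"twist":[0,0,0]},{"gripper":36,"travel":[0,0,35],"twist":[0,0,0]},{"gripper":36,"travel":[0,0,25],"twist":[0,0,0]},{"gripper":36,"travel":[0,0,17],"twist":[0,0,0]},{"gripper":36,"travel":[0,0,9],"twist":[0,0,0]},{"gripper":36,"travel":[0,0,0],"twist":[0,0,0]},{"gripper":36,"travel":[0,0,0],"twist":[0,0,0]}]' 20
python3 -m crank '[{"gripper":5,"travel":[0,0,0],"twist":[0,0,0]},{"gripper":5,"travel":[0,0,0],"twist":[0,0,0]},{"gripper":5,"travel":[0,0,0],"twist":[0,0,0]},{"gripper":5,"travel":[0,0,0],"twist":[0,0,0]},{"gripper":5,"travel":[0,0,0],"twist":[0,0,0]}]' 20
```

```text
time: 4.15
ee_pos: [0.5714, -0.3523, 0.0815]
tcp_rot: [-179.9, 0.1, -174.2]
wrist_force: [0.6, 0.5, -0.4]
opening: 0.0358
grasp_force: 0.0
time: 4.78
ee_pos: [0.5714, -0.3522, 0.0811]
tcp_rot: [-180.0, 0.1, -174.2]
wrist_force: [0.5, -0.2, 6.2]
opening: 0.0115
grasp_force: 23.2
```

```bash
python3 -m crank '[{"gripper":5,"travel":[0,-4,0],"twist":[0,0,0]},{"gripper":5,"travel":[0,-4,0],"twist":[0,0,0]},{"gripper":5,"travel":[0,-4,0],"twist":[0,0,0]},{"gripper":5,"travel":[0,-3,0],"twist":[0,0,0]},{"gripper":5,"travel":[0,-2,0],"twist":[0,0,0]},{"gripper":5,"travel":[0,0,0],"twist":[0,0,0]}]' 30
python3 -m crank '[{"gripper":5,"travel":[0,-1,0],"twist":[0,0,0]},{"gripper":5,"travel":[0,-1,0],"twist":[0,0,0]},{"gripper":5,"travel":[0,0,0],"twist":[0,0,0]}]'
python3 -m crank '[{"gripper":5,"travel":[0,-1,0],"twist":[0,0,0]},{"gripper":5,"travel":[0,-1,0],"twist":[0,0,0]},{"gripper":5,"travel":[0,0,0],"twist":[0,0,0]}]'
```

```text
time: 5.52
ee_pos: [0.5732, -0.3691, 0.0812]
tcp_rot: [-180.0, 0.1, -174.2]
wrist_force: [1.5, 0.6, 5.8]
opening: 0.0113
grasp_force: 31.8
time: 5.9
ee_pos: [0.5734, -0.3709, 0.0811]
tcp_rot: [-180.0, 0.1, -174.2]
wrist_force: [0.1, 0.9, 5.9]
opening: 0.0114
grasp_force: 31.8
time: 6.28
ee_pos: [0.5736, -0.3727, 0.0811]
tcp_rot: [-180.0, 0.1, -174.2]
wrist_force: [0.0, 2.2, 6.6]
opening: 0.0112
grasp_force: 31.9
```

```bash
python3 -m crank '[{"gripper":5,"travel":[0,-1,0],"twist":[0,0,0]},{"gripper":5,"travel":[0,0,0],"twist":[0,0,0]}]'
python3 -m crank '[{"gripper":5,"travel":[0,-1,0],"twist":[0,0,0]},{"gripper":5,"travel":[0,0,0],"twist":[0,0,0]}]'
```

```text
time: 6.52
ee_pos: [0.5736, -0.3728, 0.0811]
tcp_rot: [179.9, 0.1, -174.1]
wrist_force: [-0.6, 6.4, 7.3]
opening: 0.0112
grasp_force: 32.0
time: 6.78
ee_pos: [0.5737, -0.3729, 0.0811]
tcp_rot: [179.8, 0.1, -174.1]
wrist_force: [-0.8, 9.6, 8.3]
opening: 0.0112
grasp_force: 32.1
```

The force rises and motion stops after about 20.6 mm of travel, so the bolt is at its stop. I'll release, lift, and move behind the pull with the fingers shut.

```bash
python3 -m crank '[{"gripper":5,"travel":[0,2,0],"twist":[0,0,0]},{"gripper":34,"travel":[0,0,0],"twist":[0,0,0]},{"gripper":34,"travel":[0,0,0],"twist":[0,0,0]},{"gripper":34,"travel":[0,0,0],"twist":[0,0,0]},{"gripper":34,"travel":[0,0,20],"twist":[0,0,0]}]' | head -2 >/dev/null; python3 -c "
from h import *
o=bot.get_obs();print(o['time'],o['ee_pos'],o['opening'],o['wrist_force'])"
```

```text
7.4 [ 0.5757864  -0.37427273  0.06663871] 0.03429245381477249 [-34.39676877  14.28781157 137.2932274 ]
```

That last row was my mistake. Tool +z points down, so it pressed the fingers onto the box, and the wrist force reads about 137 N. I'll lift now.

```bash
python3 -m crank '[{"gripper":34,"travel":[0,0,-25],"twist":[0,0,0]},{"gripper":34,"travel":[0,0,-40],"twist":[0,0,0]},{"gripper":34,"travel":[0,0,-40],"twist":[0,0,0]},{"gripper":0,"travel":[0,0,0],"twist":[0,0,0]},{"gripper":0,"travel":[0,0,0],"twist":[0,0,0]}]'
python3 - <<'E'
from h import *
im=bot.camera('wrist');cv2.imwrite('pics/w2.png',im[:,:,::-1])
E
```

```text
time: 8.02
ee_pos: [0.5729, -0.3728, 0.1637]
tcp_rot: [180.0, -0.1, -174.2]
wrist_force: [-0.2, -0.1, -1.3]
opening: -0.0001
grasp_force: 0.0
```

View pics/w2.png

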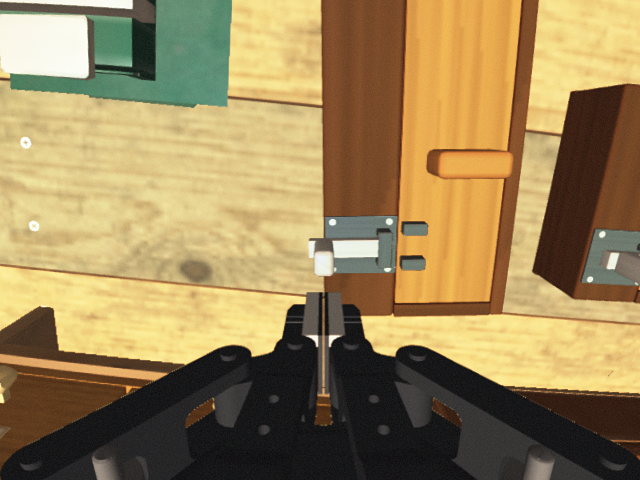

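The bolt is back, with its tab at about (323,260) and its nose clear of the lid edge. Now I'll go behind the pull and down to z ≈ 0.07, where +z is down as intended.

```bash
python3 -m crank '[{"gripper":0,"travel":[10,29,0],"twist":[0,0,0]},{"gripper":0,"travel":[10,29,0],"twist":[0,0,0]},{"gripper":0,"travel":[9,29,0],"twist":[0,0,0]},{"gripper":0,"travel":[0,0,0],"twist":[0,0,0]},{"gripper":0,"travel":[0,0,35],"twist":[0,0,0]},{"gripper":0,"travel":[0,0,30],"twist":[0,0,0]},{"gripper":0,"travel":[0,0,18],"twist":[0,0,0]},{"gripper":0,"travel":[0,0,8],"twist":[0,0,0]},{"gripper":0,"travel":[0,0,0],"twist":[0,0,0]}]'
```

```text
time: 9.2
ee_pos: [0.5355, -0.2894, 0.0742]
tcp_rot: [180.0, -0.0, -174.2]
wrist_force: [0.4, -0.3, 0.4]
opening: -0.0002
grasp_force: 0.0
```

Clear. Pushing the lid along +x of the tool (about 7 mm gap, then 70 mm).

```bash
python3 -m crank '[{"gripper":0,"travel":[5,0,2],"twist":[0,0,0]},{"gripper":0,"travel":[5,0,0],"twist":[0,0,0]},{"gripper":0,"travel":[5,0,0],"twist":[0,0,0]},{"gripper":0,"travel":[5,0,0],"twist":[0,0,0]},{"gripper":0,"travel":[0,0,0],"twist":[0,0,0]}]'
python3 -m crank '[{"gripper":0,"travel":[6,0,0],"twist":[0,0,0]},{"gripper":0,"travel":[6,0,0],"twist":[0,0,0]},{"gripper":0,"travel":[6,0,0],"twist":[0,0,0]},{"gripper":0,"travel":[6,0,0],"twist":[0,0,0]},{"gripper":0,"travel":[6,0,0],"twist":[0,0,0]},{"gripper":0,"travel":[6,0,0],"twist":[0,0,0]},{"gripper":0,"travel":[5,0,0],"twist":[0,0,0]},{"gripper":0,"travel":[5,0,0],"twist":[0,0,0]},{"gripper":0,"travel":[3,0,0],"twist":[0,0,0]},{"gripper":0,"travel":[0,0,0],"twist":[0,0,0]}]'
```

```text
time: 9.82
ee_pos: [0.5151, -0.2913, 0.0725]
tcp_rot: [180.0, -0.0, -174.2]
wrist_force: [0.5, -0.5, -1.0]
opening: 0.0003
grasp_force: 0.0
time: 11.08
ee_pos: [0.4663, -0.296, 0.0721]
tcp_rot: [180.0, -0.0, -174.2]
wrist_force: [-0.2, 0.1, 0.4]
opening: 0.0001
grasp_force: 0.0
```

```bash
for i in 1; do :; done; python3 -m crank '[{"gripper":0,"travel":[2,0,0],"twist":[0,0,0]},{"gripper":0,"travel":[2,0,0],"twist":[0,0,0]},{"gripper":0,"travel":[2,0,0],"twist":[0,0,0]}]'
python3 - <<'E'
from h import *
a=bot.camera('top');b=bot.camera('wrist')
cv2.imwrite('pics/t2.png',np.hstack([cv2.resize(a[130:370,200:520,::-1],(400,300)),cv2.resize(b[:,:,::-1],(400,300))]))
E
```

```text
time: 11.45
ee_pos: [0.4607, -0.2966, 0.0721]
tcp_rot: [180.0, -0.0, -174.2]
wrist_force: [2.6, 1.0, -1.3]
opening: -0.0
grasp_force: 1.0
```

View pics/t2.png

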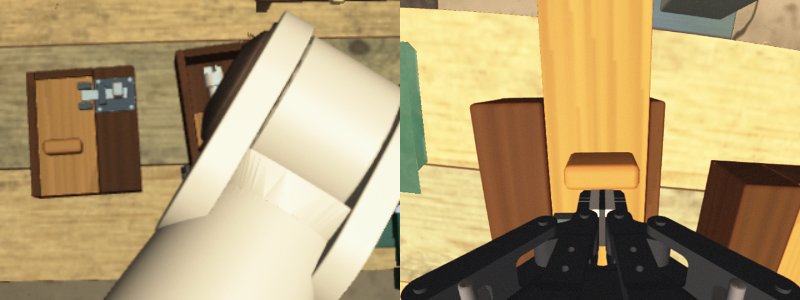

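The wrist view shows the lid sliding out with the pull at the fingers, and the short box is still shut. I'll continue to the stop.

```bash
Z='check'; python3 -m crank '[{"gripper":0,"travel":[2,0,0],"twist":[0,0,0]},{"gripper":0,"travel":[2,0,0],"twist":[0,0,0]}]'
python3 -m crank '[{"gripper":0,"travel":[1.5,0,0],"twist":[0,0,0]},{"gripper":0,"travel":[1.5,0,0],"twist":[0,0,0]}]'
python3 -m crank '[{"gripper":0,"travel":[1.5,0,0],"twist":[0,0,0]},{"gripper":0,"travel":[1,0,0],"twist":[0,0,0]}]'
```

```text
time: 11.8
ee_pos: [0.4588, -0.2969, 0.0723]
tcp_rot: [180.0, 0.3, -174.2]
wrist_force: [19.6, 3.1, -8.8]
opening: 0.0002
grasp_force: 9.5
time: 12.05
ee_pos: [0.4587, -0.297, 0.0725]
tcp_rot: [180.0, 0.6, -174.1]
wrist_force: [32.6, 4.2, -15.4]
opening: 0.0001
grasp_force: 16.4
time: 12.3
ee_pos: [0.4585, -0.297, 0.0726]
tcp_rot: [180.0, 0.8, -174.0]
wrist_force: [44.7, 6.6, -19.3]
opening: -0.0002
grasp_force: 22.1
```

That is the hard stop. Back off, then up (−z), then look.

```bash
python3 -m crank '[{"gripper":0,"travel":[-8,0,0],"twist":[0,0,0]},{"gripper":0,"travel":[-8,0,0],"twist":[0,0,0]},{"gripper":0,"travel":[0,0,0],"twist":[0,0,0]},{"gripper":0,"travel":[0,0,-40],"twist":[0,0,0]},{"gripper":0,"travel":[0,0,-50],"twist":[0,0,0]},{"gripper":0,"travel":[0,0,-50],"twist":[0,0,0]},{"gripper":0,"travel":[-10,55,0],"twist":[0,0,0]},{"gripper":0,"travel":[-10,55,0],"twist":[0,0,0]},{"gripper":0,"travel":[-10,55,0],"twist":[0,0,0]},{"gripper":0,"travel":[0,55,0],"twist":[0,0,0]},{"gripper":0,"travel":[0,55,0],"twist":[0,0,0]},{"gripper":0,"travel":[0,0,0],"twist":[0,0,0]}]'
python3 -m crank '[{"gripper":0,"travel":[0,55,0],"twist":[0,0,0]},{"gripper":0,"travel":[0,55,0],"twist":[0,0,0]},{"gripper":0,"travel":[0,55,0],"twist":[0,0,0]},{"gripper":0,"travel":[0,0,0],"twist":[0,0,0]}]'
python3 - <<'E'
from h import *
a=bot.camera('top')
cv2.imwrite('pics/t3.png',cv2.resize(a[140:380,200:500,::-1],(750,600)))
ex=np.array([-.101,.995,0]);ey=np.array([-.995,-.101,0]);o=np.array([.511,-.310,0])
print('expect pull',(proj('top',o+.018*ex+.07*ey+[0,0,.09])-[200,140])*2.5,'tab',(proj('top',o-.07*ex-.055*ey+[0,0,.1])-[200,140])*2.5)
E
```

```text
time: 13.8
ee_pos: [0.4687, -0.017, 0.2127]
tcp_rot: [180.0, 0.0, -174.0]
wrist_force: [-0.1, -0.1, 0.0]
opening: 0.0002
grasp_force: 0.0
time: 14.3
ee_pos: [0.4524, 0.1465, 0.2121]
tcp_rot: [-180.0, -0.0, -174.0]
wrist_force: [0.4, -1.2, 0.5]
opening: -0.0001
grasp_force: 0.0
expect pull [469.63941514 361.89936199] tab [591.93521501 123.64841867]
```

View pics/t3.png

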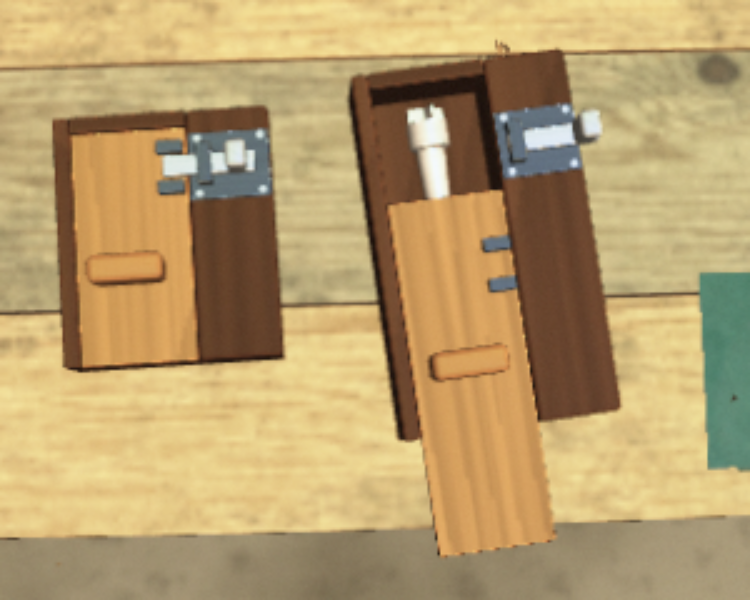

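The pull is at about (470,361) and the tab at about (591,124) in this crop. Both match the expected fully open and fully back positions, and the short box is still shut. Handing in.

```bash
python3 -c "
from workcell import bot
print(bot.job_done())"
```

```text
the job is handed in; nothing more can be done
None
```

The long box's bolt is fully back, its lid is fully open, and the short box is still shut. But while releasing the bolt I moved the tool down instead of up, and the wrist force reached about 137 N, over the 120 N limit, so the attempt may be judged a failure.

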